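Load the module tester and switch on its test handle

TASK

Three relay modules of different lengths lie on the bench beside the module tester. Set the one whose length fits the nest flat into the nest, either way round and without dropping it, and let go of it while the test handle is still off; then turn the test handle clockwise, all the way to its on position over the module. Leave the other two modules and the other things on the bench where they are.

Things in the scene. Friction and masses are not known exactly. Their poses are not given: they have to be found in the camera images.
- tester: module tester fixed to the bench: aluminium plate 160 mm (x) by 230 mm (y), top 16 mm above the bench, with a black nest centred at x +30, y +55 mm and a rotary handle with its axis at x +30, y -55 mm on a grey housing 48 mm square, 34 mm high. Origin: centre of the plate's underside, z up. On the plate a ring marks where the handle's arm points at off, a bar beyond the nest where it points at on.
- nest (a point): centre of the nest's floor, 16 mm above the bench; axes as the tester's. Cavity 84 mm (x) by 52 mm (y): the module lies flat in it, length along x. Black locators 6 mm thick, 12 mm high plus flared lead-ins (18 mm in all): a wall at each x end, on the long sides only 14 mm corner pieces, the middle 56 mm open for fingers. A seated module's top is 32 mm above the floor.
- handle_grip (a point): on the handle's vertical axis, inside its black grip bar, 86 mm above the bench; turns with the handle: x along the bar, y across, z up. Bar 76 mm long, 16 thick, from 65 to 101 mm above the bench. A steel arm fixed under it (22 mm wide, 56 to 63 mm above the bench) reaches 121 mm towards this point's -x.
- plunger_foot (a point): centre of the underside of the plunger foot (12 mm across) near the arm's end, 110 mm from the handle's axis, 53 mm above the bench. At on it stands over the nest's centre, 5 mm above the case of a seated module; a module standing proud of the nest is struck by it.
- test_handle (a joint): handle angle: 0 = off (arm points to the tester's -x, clear of the nest), 1.571 = on (arm points to the tester's +y, over the nest); grows clockwise seen from above. Spring detents hold it against a stop at both ends (about 0.2 N m to start it); let go past the middle (0.785) it snaps to on by itself, before the middle it springs back to off.
- module_short: white and grey moulded relay module, three brass contacts at each end, 58 mm long, 46 mm wide, 32 mm high (33 over the contacts), about 70 g; all three look alike but for their length. Origin: centre of its underside; y along its length, x across, z up. Alike both ways round. Too short for the nest.
- module_medium: white and grey moulded relay module, three brass contacts at each end, 78 mm long, 46 mm wide, 32 mm high (33 over the contacts), about 90 g; all three look alike but for their length. Origin: centre of its underside; y along its length, x across, z up. Alike both ways round. The length that fits the nest.
- module_long: white and grey moulded relay module, three brass contacts at each end, 98 mm long, 46 mm wide, 32 mm high (33 over the contacts), about 110 g; all three look alike but for their length. Origin: centre of its underside; y along its length, x across, z up. Alike both ways round. Too long for the nest.
- timer: bystander: small white bench timer, 60 x 62 x 23 mm; origin at the centre of its underside
- tape_roll: bystander: roll of brown tape lying flat, 70 mm across, 19 mm high; origin at the centre of its underside
- grease_tin: bystander: round tin with green lid, 70 mm across, 28 mm high; origin at the centre of its underside
- torch: bystander: black torch lying down, 32 x 106 x 32 mm; origin at the centre of its underside

How it is judged:
By the outcome, as a careful person would: the job done as asked, in the order asked, and still so for the second after the job is handed in, with the robot touching nothing.
It also fails if it takes over 50 s, if anything falls off the work surface, if the arm or the gripper's body presses on something with over 40 N, if the wrist force passes 120 N, or if a joint passes its speed limit or range.

ROBOT

A 6-joint arm with a two-finger parallel gripper is mounted at the origin on a cart in front of the work surface, level with it; the furniture and walls round the work are solid. World frame = base frame: x ahead of the robot, y to its left, z up, the work surface at z = 0. Lengths are in m, angles in rad, forces in N, time in s.
With the tool pointing down it reaches from about 0.35 to 0.975 m from the base axis. Payload 4.9 kg.
Tool frame: the origin (TCP) lies midway between the tips of the shut fingers; the grasp point (between the pads) lies 19 mm behind it (manip.tcp_to_grasp is the distance from the TCP to the grasp point, in m); z points along the fingers, y is the line along which they close (so a half turn about z gives the same grasp; the last joint's range is limited). The gripper opens to 85 mm and grips with 20 to 120 N. Pads are 22 mm wide; open, the fingers measure 114 mm over their backs; the gripper's body (76 mm by 85 mm) begins 54 mm behind the grasp point. The pads swing forward as they close: fully open they stand 13 mm farther back than shut.
Start: joints at [0.989, 0.053, 1.613, -0, 1.476, -0.119], TCP at [0.279, 0.559, 0.195] pointing down, gripper open.
Joint ranges: [-3.01, 3.01], [-1.01, 2.22], [0.06, 2.58], [-1.02, 4.17], [0.09, 2.62], [-3.14, 3.14]. Speed limits (rad/s): [2.57, 2.57, 3.14, 3.14, 3.14, 3.14].

INTERFACE

Orientations are given as a unit quaternion [x, y, z, w].
In Python, from bench import manip gives the robot as it stands.
- The arm moves only by the tool send_rows, never from a script. Its argument "steps" is a list of rows, each an object with "dp": the shift along the tool's x, y, z in m, a list of three; "delta_rot": the turn, a rotation vector about the tool's x, y, z in degrees, a list of three; "fingers": the opening, from 0 (shut) to 1 (fully open). A call has 1 to 12 rows; each row shifts and turns the commanded pose from where the row before left it, along the tool's axes as they then stand; what a row does not reach is not made up. A row lasts 1/10 s, in which the tool goes at most 50 mm and 8.59 degrees, less where a joint would pass 70% of its speed; a pose out of reach is approached as far as the arm can. A call is refused whole if a number of a shift passes 0.05 or a number of a turn 8.59, either way. A call with a gripper value outside its range is refused whole. The fingers move at their own pace and stop on an object; the grip force is fixed at half the most. Time passes only in rows, so rows that do not move let the fingers close. It gives the time, the measured TCP pose, the force, the opening and the grip force at its end, in the units of the state.
- manip.read_state(): the state, without advancing time (a new reading comes with each control period).
- manip.read_camera(name): name is "scene" or "top" or "wrist"; returns a dict with "pixels" (384x512x3 uint8, red, green, blue), "fx", "fy", "cx", "cy" (pixels), "dist_coeffs" ([k1, k2, p1, p2, k3] as OpenCV has them; the pictures are not rectified), "view" (4x4, takes a point from world to camera coordinates); the wrist camera has in their place "hand_eye" (4x4, takes a point from camera to tool coordinates, whose origin is the TCP and whose axes are the flange's). Camera axes: x right, y down, z forward; pixel columns grow to the right and rows downward; lengths in m; the calibration is good to about 2 mm. A picture is of the moment at which its call begins: read the wrist's pose just before it. There is no depth.
- manip.sign_off(): hands the job in; it is judged then, once.
The state is a dict: "t": time; "q": joint angles; "joint_vel": joint speeds; "joint_efforts": joint torques, N m; "ee_pos": TCP position; "eef_rot": TCP orientation; "wrist_force": force on the tool from outside, world axes, zero at the start; "torque": the same for the moment, N m; "finger_gap": finger opening in m; "gripper_force": force on a finger pad.
Only numpy, scipy, OpenCV 4.12 (cv2) and the standard library are available. Lean on these libraries where they do the work, as an engineer would, in place of code of your own. Each camera call takes 0.05 s, during which the arm holds its last target. There are 200 camera calls.

## Working session

There is one attempt and no reset: what is moved stays moved. The work goes in short steps, Python scripts to look and compute and a tool call to move; the robot and the scene stay as the last step left them, time stands still between calls to the robot, and variables do not carry over. Pictures are saved under pics/ and viewed, at most 10 in all, crops included, and the job is handed in when it is done.

Besides the shell and the picture viewer there is one more tool, called after ">>>" as name(argument=value, ...), one argument or row to a line, values as JSON. send_rows: Moves the arm, as the interface text tells. Its arguments: {"type":"object","properties":{"steps":{"type":"array","items":{"type":"object","properties":{"dp":{"type":"array","items":{"type":"number"}},"delta_rot":{"type":"array","items":{"type":"number"}},"fingers":{"type":"number"}}}}},"required":["steps"]}

```bash
ls; mkdir -p pics; cat > h.py <<'E'
import numpy as np, cv2
from bench import manip
from scipy.spatial.transform import Rotation as R
def cam(name):
    s=manip.read_state(); c=manip.read_camera(name)
    K=np.array([[c['fx'],0,c['cx']],[0,c['fy'],c['cy']],[0,0,1.]])
    if 'view' in c: V=np.array(c['view'])
    else:
        T=np.eye(4);T[:3,:3]=R.from_quat(s['eef_rot']).as_matrix();T[:3,3]=s['ee_pos']
        V=np.linalg.inv(T@np.array(c['hand_eye']))
    return np.array(c['pixels']),K,np.array(c['dist_coeffs'],float),V
def save(fn,im,scale=1.5): cv2.imwrite(fn,cv2.resize(im[:,:,::-1],None,fx=scale,fy=scale,interpolation=cv2.INTER_CUBIC))
def back(uv,K,d,V,z):
    n=cv2.undistortPoints(np.array(uv,float).reshape(-1,1,2),K,d).reshape(-1,2)
    D=np.c_[n,np.ones(len(n))]@V[:3,:3]; o=-V[:3,:3].T@V[:3,3]
    z=np.broadcast_to(z,len(n))
    return o+D*((z-o[2])/D[:,2])[:,None]
def proj(P,K,d,V):
    return cv2.projectPoints(np.array(P,float).reshape(-1,3),cv2.Rodrigues(V[:3,:3])[0],V[:3,3],K,d)[0].reshape(-1,2)
E
python3 - <<'E'
from h import *
for n in ('top','scene'):
    im,K,d,V=cam(n); save(f'pics/{n}0.png',im); np.savez(f'{n}0.npz',im=im,K=K,d=d,V=V)
    print(n,K[0,0],V.round(3).tolist())
s=manip.read_state();print(s,manip.tcp_to_grasp)
E
```

```text
pics
top 347.427222553008 [[0.037, -0.999, 0.002, -0.05], [-0.974, -0.037, -0.225, 0.58], [0.225, 0.007, -0.974, 1.224], [0.0, 0.0, 0.0, 1.0]]
scene 452.4124821448489 [[0.814, -0.581, 0.004, -0.468], [-0.28, -0.4, -0.873, 0.202], [0.508, 0.709, -0.488, 1.11], [0.0, 0.0, 0.0, 1.0]]
{'t': 0.1, 'q': array([ 9.89004573e-01,  5.33120899e-02,  1.61415055e+00, -6.45235992e-06,
        1.47601858e+00, -1.19029908e-01]), 'joint_vel': array([ 9.11086162e-04, -9.09109066e-05, -8.80814367e-04,  9.04536541e-04,
       -1.76200789e-03, -7.09492088e-04]), 'joint_efforts': array([ 4.19225137e-05, -3.94901419e+01, -3.71366787e+01, -1.29395589e-04,
        3.89557550e-03,  3.52295524e-05]), 'ee_pos': array([0.27868001, 0.55872101, 0.19357653]), 'eef_rot': array([ 2.29321462e-01,  9.73350284e-01, -8.88002766e-04, -3.21140615e-04]), 'wrist_force': array([ 0.61276732,  0.22817251, -0.47131671]), 'torque': array([ 0.04007523, -0.01365564,  0.01709156]), 'gripper_force': 0.0, 'finger_gap': 0.08577218172515796} 0.0187
```

View pics/top0.png

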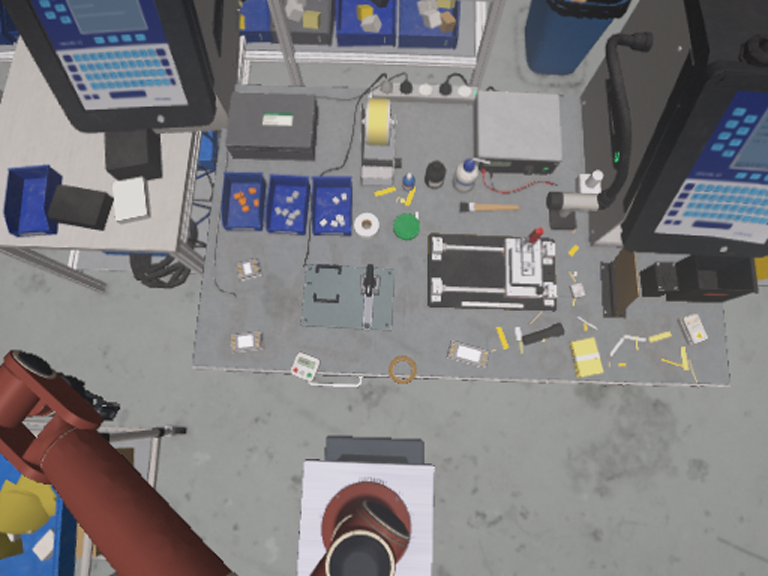

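View pics/scene0.png

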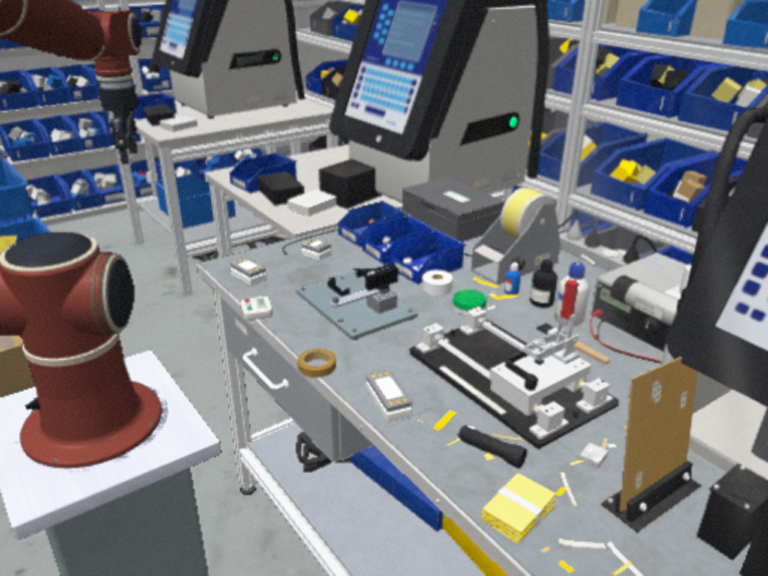

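```bash
python3 - <<'E'
from h import *
f=np.load('top0.npz'); save('pics/crop0.png',f['im'][165:255,140:335],4)
E
```

```text
(no output)
```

View pics/crop0.png

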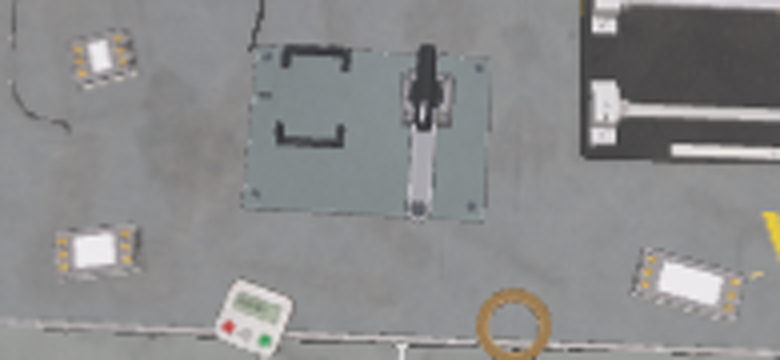

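The crop shows the tester plate (corners 256,45 / 491,55 / 485,220 / 242,208), the arm pointing down (off), and modules at (103,57), (98,252) and (688,283). The lower-left one looks like the medium.

```bash
python3 - <<'E'
from h import *
f=np.load('top0.npz');K,d,V=f['K'],f['d'],f['V']
def b(p,z): return back([(140+(x-1.5)/4,165+(y-1.5)/4) for x,y in p],K,d,V,z)
P=b([(256,45),(491,55),(485,220),(242,208)],.016);print('plate',P.round(3).tolist(),'edges',np.linalg.norm(P-np.roll(P,-1,0),axis=1).round(3),P.mean(0).round(3))
# nest walls top outer
N=b([(283,46),(350,50),(343,146),(277,142)],.034);print('nest',N.round(3).tolist(),N.mean(0).round(3))
for n,p in dict(A=[(57,230),(133,225),(137,270),(62,275)],B=[(72,40),(125,28),(136,75),(82,88)],C=[(645,247),(742,275),(732,318),(633,291)]).items():
    Q=b(p,.03);e=np.linalg.norm(Q-np.roll(Q,-1,0),axis=1);v=(Q[0]+Q[3]-Q[1]-Q[2]);print(n,Q.mean(0).round(3),e.round(3),'long-axis yaw',np.degrees(np.arctan2(v[1],v[0])).round(1))
x=b([(425,45)],.101);print(x, b([(418,208)],.063))
E
```

```text
plate [[0.64, 0.185, 0.016], [0.639, -0.045, 0.016], [0.477, -0.045, 0.016], [0.48, 0.186, 0.016]] edges [0.229 0.162 0.231 0.161] [0.559 0.07  0.016]
nest [[0.635, 0.155, 0.034], [0.634, 0.091, 0.034], [0.54, 0.092, 0.034], [0.541, 0.155, 0.034]] [0.588 0.123 0.034]
A [0.433 0.317 0.03 ] [0.072 0.043 0.071 0.043] long-axis yaw 96.2
B [0.618 0.329 0.03 ] [0.053 0.049 0.053 0.05 ] long-axis yaw 105.8
C [ 0.423 -0.235  0.03 ] [0.094 0.041 0.095 0.043] long-axis yaw 76.3
[[0.6233153  0.01612221 0.101     ]] [[0.47913736 0.0172171  0.063     ]]
```

Lengths of about 72, 53 and 95 mm (each a few mm short because of edge blur) make the lower-left module, A, the medium one. I'll move above it.

>>> send_rows(
  steps=[
    {"dp": [-0.02, -0.012, 0], "fingers": 1},
    {"dp": [-0.035, -0.021, 0], "fingers": 1},
    {"dp": [-0.038, -0.023, 0], "fingers": 1},
    {"dp": [-0.038, -0.023, 0], "fingers": 1},
    {"dp": [-0.038, -0.023, 0], "fingers": 1},
    {"dp": [-0.038, -0.023, 0], "fingers": 1},
    {"dp": [-0.025, -0.015, 0], "fingers": 1},
    {"dp": [-0.014, -0.008, 0], "fingers": 1},
  ],
)

```text
invalid input at $.steps[0]: expected keys dp, delta_rot, fingers
```

>>> send_rows(
  steps=[
    {"delta_rot": [0, 0, 5]},
    {"delta_rot": [0, 0, 8]},
    {"delta_rot": [0, 0, 8.5]},
    {"delta_rot": [0, 0, 8.5]},
    {"delta_rot": [0, 0, 8.5]},
    {"delta_rot": [0, 0, 8.5]},
    {"delta_rot": [0, 0, 7]},
    {"delta_rot": [0, 0, 3.5]},
    {"dp": [0, 0, 0]},
  ],
)

```text
invalid input at $.steps[0]: expected keys dp, delta_rot, fingers
```

```bash
python3 - <<'E'
from h import *
im,K,d,V=cam('wrist'); save('pics/w1.png',im); np.savez('w1.npz',im=im,K=K,d=d,V=V)
s=manip.read_state();print(s['t'],s['ee_pos'],s['eef_rot'],s['q'].round(2),K[0,0],V.round(3).tolist())
# predicted outline of A
print((proj([[.433,.317,.032]],K,d,V)*1.5).round())
E
```

```text
0.15 [0.2787341  0.55879568 0.19371604] [ 2.29349256e-01  9.73343854e-01 -7.65913764e-04 -2.72073979e-04] [ 0.99  0.05  1.61 -0.    1.48 -0.12] 340.2215382904813 [[0.447, 0.895, -0.002, -0.623], [0.847, -0.422, 0.323, -0.041], [0.288, -0.146, -0.946, 0.381], [0.0, 0.0, 0.0, 1.0]]
[[213. 532.]]
```

View pics/w1.png

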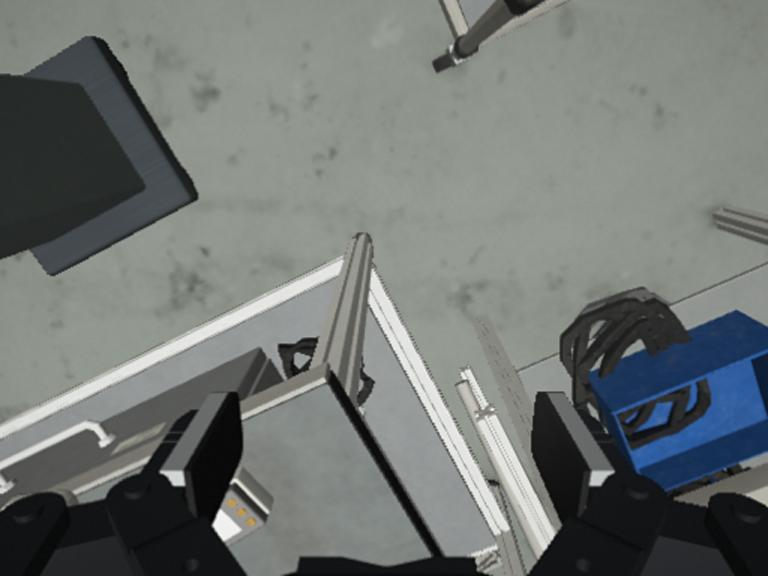

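>>> send_rows(
  steps=[
    {"dp": [-0.02, -0.015, 0], "delta_rot": [0, 0, 0], "fingers": 1},
    {"dp": [-0.034, -0.025, 0], "delta_rot": [0, 0, 0], "fingers": 1},
    {"dp": [-0.038, -0.028, 0], "delta_rot": [0, 0, 0], "fingers": 1},
    {"dp": [-0.038, -0.028, 0], "delta_rot": [0, 0, 0], "fingers": 1},
    {"dp": [-0.038, -0.028, 0], "delta_rot": [0, 0, 0], "fingers": 1},
    {"dp": [-0.038, -0.028, 0], "delta_rot": [0, 0, 0], "fingers": 1},
    {"dp": [-0.038, -0.028, 0], "delta_rot": [0, 0, 0], "fingers": 1},
    {"dp": [-0.021, -0.016, 0], "delta_rot": [0, 0, 0], "fingers": 1},
    {"dp": [-0.008, -0.006, 0], "delta_rot": [0, 0, 0], "fingers": 1},
  ],
)

```text
t: 1.05
ee_pos: [0.4339, 0.2544, 0.1944]
eef_rot: [0.231, 0.973, -0.0, -0.0]
wrist_force: [-0.1, -0.7, -0.2]
finger_gap: 0.0852
gripper_force: 0.0
```

>>> send_rows(
  steps=[
    {"dp": [0, 0, 0], "delta_rot": [0, 0, 5], "fingers": 1},
    {"dp": [0, 0, 0], "delta_rot": [0, 0, 8], "fingers": 1},
    {"dp": [0, 0, 0], "delta_rot": [0, 0, 8.5], "fingers": 1},
    {"dp": [0, 0, 0], "delta_rot": [0, 0, 8.5], "fingers": 1},
    {"dp": [0, 0, 0], "delta_rot": [0, 0, 8.5], "fingers": 1},
    {"dp": [0, 0, 0], "delta_rot": [0, 0, 8.5], "fingers": 1},
    {"dp": [0, 0, 0], "delta_rot": [0, 0, 7], "fingers": 1},
    {"dp": [0, 0, 0], "delta_rot": [0, 0, 3.5], "fingers": 1},
    {"dp": [0, 0, 0], "delta_rot": [0, 0, 0], "fingers": 1},
    {"dp": [0, 0, 0], "delta_rot": [0, 0, 0], "fingers": 1},
  ],
)

```text
t: 2.05
ee_pos: [0.4328, 0.2571, 0.1945]
eef_rot: [0.668, 0.744, -0.0, -0.0]
wrist_force: [0.5, 0.1, 0.3]
finger_gap: 0.0854
gripper_force: 0.0
```

```bash
python3 - <<'E'
from h import *
im,K,d,V=cam('wrist'); save('pics/w1.png',im); np.savez('w1.npz',im=im,K=K,d=d,V=V)
s=manip.read_state();print(s['t'],s['ee_pos'],s['eef_rot'],s['q'].round(2))
print((proj([[.433,.317,.032]],K,d,V)*1.5).round())
E
```

```text
2.1 [0.43286715 0.25696812 0.19454873] [ 6.68573893e-01  7.43645696e-01 -1.07866983e-04 -1.30180031e-04] [ 0.39 -0.24  1.89  0.    1.5   0.28]
[[398. 156.]]
```

View pics/w1.png

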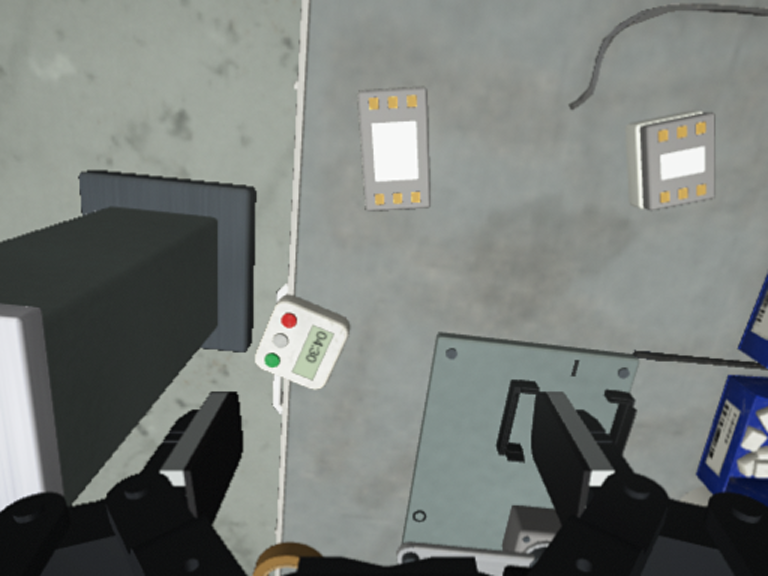

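The wrist view shows the medium module with top-face corners near (359,89), (426,88), (429,208) and (366,210). The short module is at right, and the plate's near corners are at (440,334) and (638,354).

```bash
python3 - <<'E'
from h import *
f=np.load('w1.npz');K,d,V=f['K'],f['d'],f['V']
b=lambda p,z: back([((x-.25)/1.5,(y-.25)/1.5) for x,y in p],K,d,V,z)
Q=b([(359,89),(426,88),(429,208),(366,210)],.032);e=np.linalg.norm(Q-np.roll(Q,-1,0),axis=1);v=(Q[0]+Q[1]-Q[2]-Q[3]);print(Q.mean(0).round(4),e.round(3),'yaw',np.degrees(np.arctan2(v[1],v[0])).round(1))
C=b([(372,123),(415,121),(418,181),(377,183)],.032);print('label',C.mean(0).round(4),C.round(4).tolist())
P=b([(440,333),(638,354)],.016);v=P[0]-P[1];print('plate',P.round(4).tolist(),np.linalg.norm(v),np.degrees(np.arctan2(-v[1],-v[0])))
print(manip.read_state()['ee_pos'])
E
```

```text
[0.4304 0.32   0.032 ] [0.042 0.075 0.042 0.076] yaw 98.8
label [0.4308 0.319  0.032 ] [[0.414, 0.3355, 0.032], [0.441, 0.3396, 0.032], [0.4476, 0.3026, 0.032], [0.4209, 0.2984, 0.032]]
plate [[0.4796, 0.1899, 0.016], [0.6344, 0.1886, 0.016]] 0.15479834893934516 -0.47474204187060365
[0.43286715 0.25696812 0.19454873]
```

>>> send_rows(
  steps=[
    {"dp": [0.02, 0.0015, 0], "delta_rot": [0, 0, 0], "fingers": 1},
    {"dp": [0.03, 0.002, 0], "delta_rot": [0, 0, 0], "fingers": 1},
    {"dp": [0.0118, 0.0012, 0], "delta_rot": [0, 0, 0], "fingers": 1},
    {"dp": [0, 0, 0.02], "delta_rot": [0, 0, -2.7], "fingers": 1},
    {"dp": [0, 0, 0.04], "delta_rot": [0, 0, 0], "fingers": 1},
    {"dp": [0, 0, 0.025], "delta_rot": [0, 0, 0], "fingers": 1},
    {"dp": [0, 0, 0.01], "delta_rot": [0, 0, 0], "fingers": 1},
    {"dp": [0, 0, 0], "delta_rot": [0, 0, 0], "fingers": 1},
    {"dp": [0, 0, 0], "delta_rot": [0, 0, 0], "fingers": 1},
  ],
)

```text
t: 3.0
ee_pos: [0.4322, 0.3189, 0.1011]
eef_rot: [0.651, 0.759, 0.001, 0.0]
wrist_force: [-0.3, -0.7, 0.1]
finger_gap: 0.0856
gripper_force: 0.0
```

```bash
python3 - <<'E'
from h import *
im,K,d,V=cam('wrist'); save('pics/w2.png',im); np.savez('w2.npz',im=im,K=K,d=d,V=V)
s=manip.read_state();print(s['t'],s['ee_pos'],s['eef_rot'],s['q'].round(2))
E
```

```text
3.05 [0.43265606 0.31915597 0.10175275] [6.51513345e-01 7.58635451e-01 1.49778907e-03 6.08440554e-04] [ 0.5  -0.08  1.91 -0.    1.31  0.35]
```

View pics/w2.png

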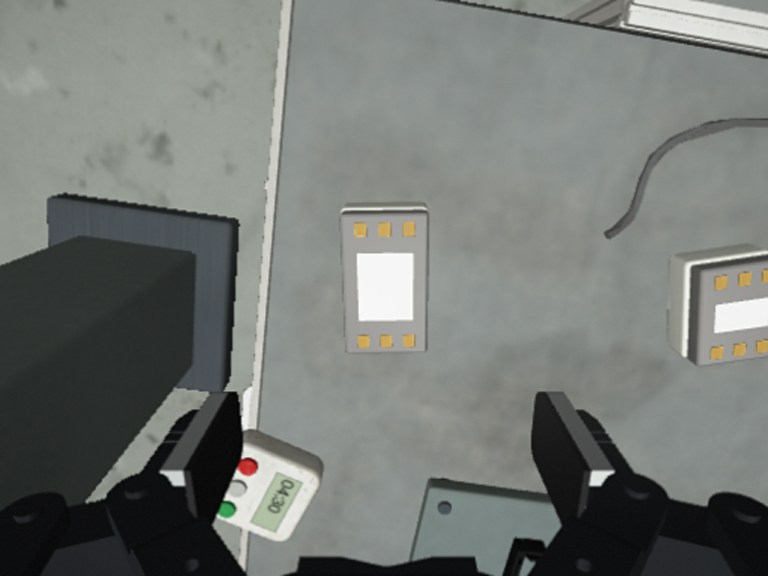

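The module sits centred between the fingers, with top corners near (341,210), (428,209), (426,352) and (346,351).

```bash
python3 - <<'E'
from h import *
f=np.load('w2.npz');K,d,V=f['K'],f['d'],f['V']
b=lambda p,z: back([((x-.25)/1.5,(y-.25)/1.5) for x,y in p],K,d,V,z)
Q=b([(341,211),(428,210),(427,352),(346,351)],.032);e=np.linalg.norm(Q-np.roll(Q,-1,0),axis=1);v=(Q[0]+Q[1]-Q[2]-Q[3]);print(Q.round(4).tolist(),Q.mean(0).round(4),e.round(4),'yaw',np.degrees(np.arctan2(v[1],v[0])).round(1))
C=b([(356,254),(413,253),(413,320),(358,321)],.032);v=C[0]+C[1]-C[2]-C[3];print('label',C.mean(0).round(4),np.degrees(np.arctan2(v[1],v[0])).round(1))
s=manip.read_state();T=R.from_quat(s['eef_rot']).as_matrix();print(s['ee_pos'],T.round(4).tolist())
print(proj([s['ee_pos'],s['ee_pos']+.07*T[:,2]],K,d,V)*1.5, manip.read_camera('wrist')['hand_eye'])
E
```

```text
[[0.4033, 0.3551, 0.032], [0.4451, 0.362, 0.032], [0.458, 0.287, 0.032], [0.4151, 0.2811, 0.032]] [0.4304 0.3213 0.032 ] [0.0423 0.076  0.0433 0.0749] yaw 99.4
label [0.4304 0.3194 0.032 ] 99.4
[0.43265606 0.31915597 0.10175275] [[-0.1511, 0.9885, 0.0029], [0.9885, 0.1511, 0.0015], [0.001, 0.0031, -1.0]]
[[390.34208751 346.29167028]
 [389.49352899 288.33120781]] [[-1.80112295e-04 -9.46466987e-01 -3.22800573e-01  8.28563812e-02]
 [ 9.99999951e-01 -2.53199327e-04  1.84425069e-04 -1.05208408e-03]
 [-2.56285127e-04 -3.22800524e-01  9.46466986e-01 -1.78614214e-01]
 [ 0.00000000e+00  0.00000000e+00  0.00000000e+00  1.00000000e+00]]
```

>>> send_rows(
  steps=[
    {"dp": [0.001, -0.002, 0.02], "delta_rot": [0, 0, -0.7], "fingers": 1},
    {"dp": [0, 0, 0.035], "delta_rot": [0, 0, 0], "fingers": 1},
    {"dp": [0, 0, 0.025], "delta_rot": [0, 0, 0], "fingers": 1},
    {"dp": [0, 0, 0.012], "delta_rot": [0, 0, 0], "fingers": 1},
    {"dp": [0, 0, 0.006], "delta_rot": [0, 0, 0], "fingers": 1},
    {"dp": [0, 0, 0], "delta_rot": [0, 0, 0], "fingers": 1},
    {"dp": [0, 0, 0], "delta_rot": [0, 0, 0], "fingers": 1},
  ],
)

```text
t: 3.8
ee_pos: [0.4305, 0.32, 0.0034]
eef_rot: [0.647, 0.763, 0.001, 0.001]
wrist_force: [0.3, -0.1, 1.5]
finger_gap: 0.0852
gripper_force: 0.0
```

>>> send_rows(
  steps=[
    {"dp": [0, 0, 0.0015], "delta_rot": [0, 0, 0], "fingers": 0.7},
    {"dp": [0, 0, 0], "delta_rot": [0, 0, 0], "fingers": 0.6},
    {"dp": [0, 0, 0], "delta_rot": [0, 0, 0], "fingers": 0.5},
    {"dp": [0, 0, 0], "delta_rot": [0, 0, 0], "fingers": 0.4},
    {"dp": [0, 0, 0], "delta_rot": [0, 0, 0], "fingers": 0},
    {"dp": [0, 0, 0], "delta_rot": [0, 0, 0], "fingers": 0},
    {"dp": [0, 0, 0], "delta_rot": [0, 0, 0], "fingers": 0},
    {"dp": [0, 0, 0], "delta_rot": [0, 0, 0], "fingers": 0},
  ],
)

```text
t: 4.6
ee_pos: [0.4292, 0.3192, 0.0002]
eef_rot: [0.647, 0.763, -0.0, -0.0]
wrist_force: [0.6, -0.2, 0.1]
finger_gap: 0.0
gripper_force: 0.0
```

```bash
python3 - <<'E'
from h import *
a,K,d,V=cam('wrist'); t,*_=cam('top')
s=manip.read_state();print({k:s[k] for k in('t','ee_pos','finger_gap','gripper_force','q')})
save('pics/w3.png',np.vstack([a, cv2.resize(t[150:260,140:280],(512,402))]),.75)
E
```

```text
{'t': 4.7, 'ee_pos': array([4.29211995e-01, 3.19246549e-01, 1.85779486e-04]), 'finger_gap': 0.0002898457458722486, 'gripper_force': 0.0, 'q': array([5.00355816e-01, 4.59847186e-02, 1.96735419e+00, 5.33291881e-06,
       1.12829787e+00, 3.36541357e-01])}
```

View pics/w3.png

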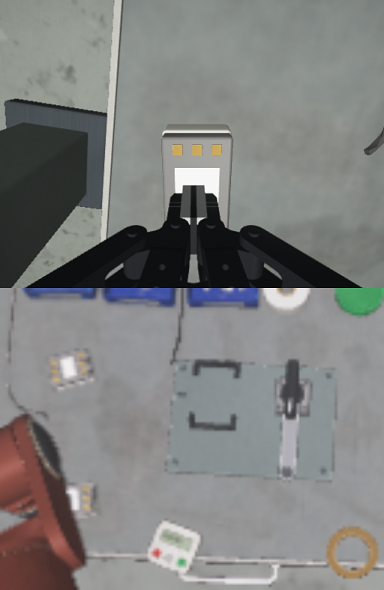

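The fingers have shut above the module: at a reported TCP z of about 0 the tips are seen over its label. I'll compare the predicted TCP with the visible tips before moving again.

```bash
python3 - <<'E'
from h import *
s=manip.read_state();T=R.from_quat(s['eef_rot']).as_matrix();p=s['ee_pos']
a,K,d,V=cam('wrist');b,K2,d2,V2=cam('scene')
c,sn=np.cos(np.radians(9.4)),np.sin(np.radians(9.4)); M=np.array([[c,-sn,0],[sn,c,0],[0,0,1]])
box=[M@np.array([x,y,z])+[.4304,.320,0] for x in(-.023,.023) for y in(-.039,.039) for z in(0,.032)]
def mk(im,K,d,V,sc,o,size):
    im=im[o[1]:o[1]+size[1],o[0]:o[0]+size[0],::-1].copy(); im=cv2.resize(im,None,fx=sc,fy=sc,interpolation=cv2.INTER_CUBIC)
    for q,col in [(x,(0,255,0)) for x in proj(box,K,d,V)]+[(x,(0,0,255)) for x in proj([p-k*T[:,2] for k in (0,.019,.038)],K,d,V)]:
        cv2.circle(im,tuple(int(v) for v in (q-o+.5)*sc),2,col,-1)
    return im
o2=(proj([p],K2,d2,V2)[0]-[50,60]).astype(int); print(o2,p)
A=mk(a,K,d,V,2,np.array([160,130]),(200,250)); B=mk(b,K2,d2,V2,4,np.maximum(o2,0),(100,125))
cv2.imwrite('pics/dbg.png',np.hstack([A,B]))
np.savez('w3.npz',a=a,b=b,V=V,V2=V2)
E
```

```text
[115 124] [4.29211995e-01 3.19246549e-01 1.85779486e-04]
```

View pics/dbg.png

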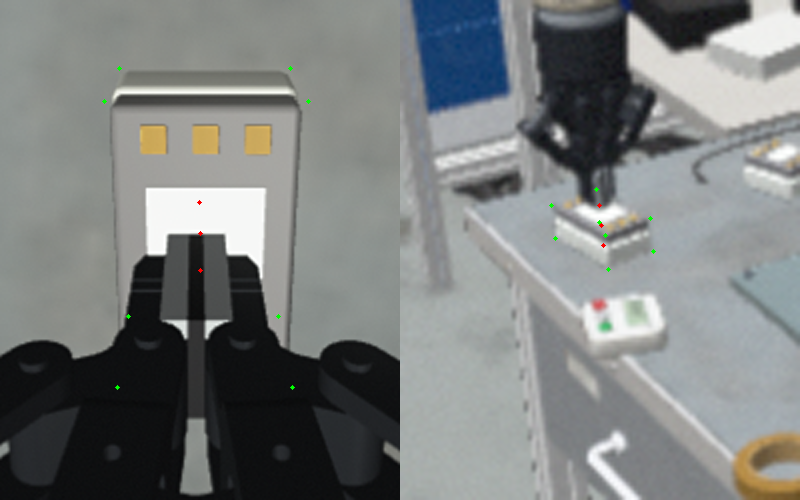

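The overlay confirms the module position (the green box fits it). It also shows the real fingertips about 35 mm behind the reported TCP, just above the module's top, so I'll work out that offset.

```bash
python3 - <<'E'
from h import *
f=np.load('w3.npz');a,K,d,V=cam('wrist')
s=manip.read_state();T=R.from_quat(s['eef_rot']).as_matrix();p=s['ee_pos']
tip=np.array([160+200/2,130+235/2]);back_=np.array([160+200/2,130+320/2])
_,K2,d2,V2=cam('scene');print('obs wrist',tip,'obs scene',[115+197/4,124+198/4])
for k in (.02,.025,.03,.035,.04,.045): print(k,proj([p+T@[x,0,-k] for x in(-.011,0,.011)],K,d,V).round(1).tolist(), proj([p-k*T[:,2]],K2,d2,V2).round(1).tolist())
E
```

```text
obs wrist [260.  247.5] obs scene [164.25, 173.5]
0.02 [[259.6, 265.5], [259.6, 246.9], [259.7, 227.6]] [[164.8, 179.7]]
0.025 [[259.7, 270.5], [259.7, 251.5], [259.7, 231.7]] [[164.6, 178.4]]
0.03 [[259.7, 275.8], [259.8, 256.4], [259.8, 236.2]] [[164.5, 177.1]]
0.035 [[259.8, 281.4], [259.8, 261.6], [259.9, 240.8]] [[164.4, 175.8]]
0.04 [[259.8, 287.4], [259.9, 267.1], [259.9, 245.8]] [[164.2, 174.5]]
0.045 [[259.9, 293.7], [260.0, 272.9], [260.0, 251.1]] [[164.1, 173.1]]
```

>>> send_rows(
  steps=[
    {"dp": [0, 0, -0.01], "delta_rot": [0, 0, 0], "fingers": 1},
    {"dp": [0.0006, 0.0012, 0], "delta_rot": [0, 0, 0], "fingers": 1},
    {"dp": [0, 0, 0], "delta_rot": [0, 0, 0], "fingers": 1},
    {"dp": [0, 0, 0], "delta_rot": [0, 0, 0], "fingers": 1},
    {"dp": [0, 0, 0], "delta_rot": [0, 0, 0], "fingers": 1},
    {"dp": [0, 0, 0], "delta_rot": [0, 0, 0], "fingers": 1},
    {"dp": [0, 0, 0], "delta_rot": [0, 0, 0], "fingers": 1},
  ],
)

```text
t: 5.6
ee_pos: [0.4302, 0.32, 0.01]
eef_rot: [0.647, 0.763, -0.0, -0.0]
wrist_force: [-0.6, 1.1, 0.3]
finger_gap: 0.0854
gripper_force: 0.0
```

>>> send_rows(
  steps=[
    {"dp": [0, 0, 0.015], "delta_rot": [0, 0, 0], "fingers": 1},
    {"dp": [0, 0, 0.015], "delta_rot": [0, 0, 0], "fingers": 1},
    {"dp": [0, 0, 0.01], "delta_rot": [0, 0, 0], "fingers": 1},
    {"dp": [0, 0, 0], "delta_rot": [0, 0, 0], "fingers": 1},
    {"dp": [0, 0, 0], "delta_rot": [0, 0, 0], "fingers": 1},
  ],
)

```text
t: 6.1
ee_pos: [0.4298, 0.3197, -0.0306]
eef_rot: [0.647, 0.763, -0.001, -0.0]
wrist_force: [1.4, 0.0, -0.4]
finger_gap: 0.0853
gripper_force: 0.0
```

>>> send_rows(
  steps=[
    {"dp": [0, 0, 0.004], "delta_rot": [0, 0, 0], "fingers": 1},
    {"dp": [0, 0, 0], "delta_rot": [0, 0, 0], "fingers": 0.7},
    {"dp": [0, 0, 0], "delta_rot": [0, 0, 0], "fingers": 0.6},
    {"dp": [0, 0, 0], "delta_rot": [0, 0, 0], "fingers": 0.55},
    {"dp": [0, 0, 0], "delta_rot": [0, 0, 0], "fingers": 0.5},
    {"dp": [0, 0, 0], "delta_rot": [0, 0, 0], "fingers": 0},
    {"dp": [0, 0, 0], "delta_rot": [0, 0, 0], "fingers": 0},
    {"dp": [0, 0, 0], "delta_rot": [0, 0, 0], "fingers": 0},
  ],
)

```text
t: 6.9
ee_pos: [0.4309, 0.3204, -0.0331]
eef_rot: [0.647, 0.763, 0.001, 0.0]
wrist_force: [-0.1, 0.6, 4.4]
finger_gap: 0.0449
gripper_force: 63.0
```

>>> send_rows(
  steps=[
    {"dp": [0, 0, -0.005], "delta_rot": [0, 0, 0], "fingers": 0},
    {"dp": [0, 0, -0.015], "delta_rot": [0, 0, 0], "fingers": 0},
    {"dp": [0, 0, -0.03], "delta_rot": [0, 0, 0], "fingers": 0},
    {"dp": [0, 0, -0.04], "delta_rot": [0, 0, 0], "fingers": 0},
    {"dp": [0, 0, -0.03], "delta_rot": [0, 0, 0], "fingers": 0},
    {"dp": [0, 0, -0.01], "delta_rot": [0, 0, 0], "fingers": 0},
    {"dp": [0, 0, 0], "delta_rot": [0, 0, 0], "fingers": 0},
    {"dp": [0, 0, 0], "delta_rot": [0, 0, 0], "fingers": 0},
  ],
)

```text
t: 7.7
ee_pos: [0.4293, 0.3194, 0.0946]
eef_rot: [0.647, 0.763, -0.001, -0.0]
wrist_force: [0.3, -0.6, -0.8]
finger_gap: 0.0451
gripper_force: 62.6
```

```bash
python3 - <<'E'
from h import *
# wrist view now: nest/plate too, save for overlays
im,K,d,V=cam('wrist');np.savez('w4.npz',im=im,K=K,d=d,V=V)
s=manip.read_state();p=s['ee_pos'];T=R.from_quat(s['eef_rot']);print(s['t'],p,T.as_matrix().round(4).tolist(),s['finger_gap'])
# grey far end edge: gradient along the central columns
g=cv2.cvtColor(im,cv2.COLOR_RGB2GRAY); print(g[120:215:1,262].tolist())
E
```

```text
7.75 [0.42883104 0.31921502 0.09386752] [[-0.163, 0.9866, -0.0035], [0.9866, 0.163, -0.0019], [-0.0013, -0.0038, -1.0]] 0.04519706712124478
[136, 136, 137, 136, 137, 139, 139, 138, 140, 140, 140, 140, 140, 140, 141, 141, 141, 143, 144, 142, 143, 143, 142, 142, 141, 140, 140, 141, 141, 142, 142, 143, 143, 145, 147, 148, 147, 147, 146, 146, 143, 144, 143, 143, 141, 141, 141, 142, 143, 143, 142, 142, 142, 141, 141, 142, 144, 143, 145, 146, 147, 146, 147, 146, 144, 119, 109, 110, 112, 113, 115, 116, 119, 119, 122, 123, 152, 182, 210, 230, 236, 240, 115, 62, 62, 65, 66, 68, 70, 70, 87, 105, 125, 136, 144]
```

```bash
python3 - <<'E'
from h import *
f=np.load('w4.npz');im,K,d,V=f['im'],f['K'],f['d'],f['V']
s=manip.read_state();p=s['ee_pos'];T=R.from_quat(s['eef_rot']).as_matrix()
for c in(-.004,-.002,0,.002,.004): print(c,proj([p+T@[c+.039,0,-.0331],p+T@[c+.039,0,-.0331-.0285],p+T@[c+.039,-.023,-.0331-.02],p+T@[c+.039,.023,-.0331-.02]],K,d,V).round(1).tolist())
g=cv2.cvtColor(im,cv2.COLOR_RGB2GRAY)
for r in (196,206,212,220): print(r,g[r,200:225].tolist(),g[r,298:325].tolist())
A=(cv2.resize(im[150:290,180:350,::-1],None,fx=4,fy=4,interpolation=cv2.INTER_CUBIC));cv2.imwrite('pics/w4.png',A)
E
```

```text
-0.004 [[259.0, 190.6], [259.4, 214.4], [201.3, 206.4], [317.2, 206.3]]
-0.002 [[259.0, 186.4], [259.4, 209.4], [201.1, 201.6], [317.5, 201.6]]
0 [[259.0, 182.2], [259.4, 204.4], [200.8, 196.9], [317.8, 196.8]]
0.002 [[259.0, 177.9], [259.4, 199.3], [200.5, 192.0], [318.1, 192.0]]
0.004 [[259.0, 173.6], [259.5, 194.1], [200.2, 187.2], [318.4, 187.1]]
196 [139, 137, 137, 142, 146, 142, 144, 148, 150, 152, 151, 151, 151, 151, 152, 152, 151, 152, 153, 152, 152, 151, 152, 152, 152] [151, 151, 151, 152, 152, 151, 151, 151, 150, 151, 143, 126, 113, 107, 123, 144, 147, 147, 146, 146, 145, 145, 144, 145, 144, 143, 143]
206 [140, 144, 91, 64, 58, 57, 58, 58, 58, 58, 58, 58, 58, 58, 59, 60, 60, 59, 61, 60, 60, 59, 61, 61, 62] [70, 69, 69, 70, 70, 70, 71, 71, 71, 71, 72, 71, 72, 71, 64, 65, 95, 141, 146, 146, 145, 144, 144, 144, 144, 143, 145]
212 [116, 121, 122, 122, 122, 123, 123, 123, 122, 122, 122, 123, 123, 124, 122, 123, 123, 123, 123, 124, 123, 123, 124, 124, 124] [126, 126, 127, 127, 127, 127, 127, 127, 126, 126, 126, 126, 127, 126, 127, 123, 112, 98, 93, 136, 146, 144, 144, 145, 145, 146, 146]
220 [143, 146, 152, 155, 155, 155, 154, 155, 156, 154, 155, 155, 155, 156, 157, 157, 156, 156, 156, 157, 157, 157, 159, 157, 157] [165, 166, 165, 165, 165, 165, 165, 167, 166, 166, 166, 166, 166, 167, 166, 158, 140, 121, 101, 104, 143, 150, 149, 149, 148, 147, 147]
```

View pics/w4.png

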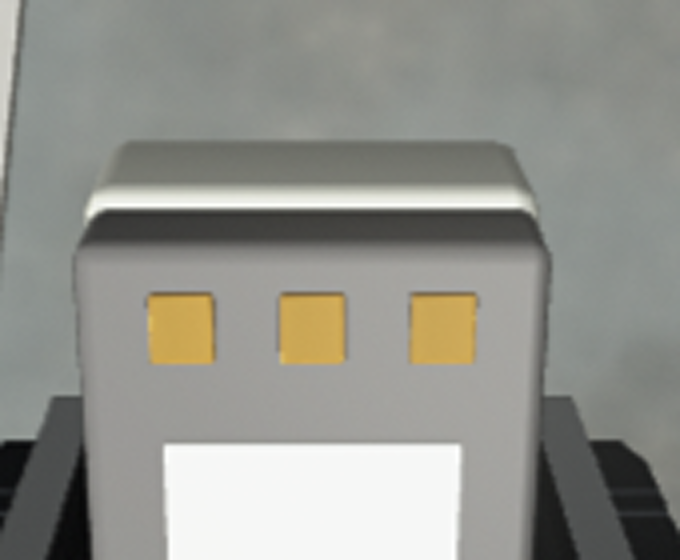

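>>> send_rows(
  steps=[
    {"dp": [-0.01, 0.012, 0], "delta_rot": [0, 0, 0], "fingers": 0},
    {"dp": [-0.018, 0.022, 0], "delta_rot": [0, 0, 0], "fingers": 0},
    {"dp": [-0.022, 0.0271, 0], "delta_rot": [0, 0, 0], "fingers": 0},
    {"dp": [-0.0227, 0.0272, 0], "delta_rot": [0, 0, 0], "fingers": 0},
    {"dp": [-0.019, 0.024, 0], "delta_rot": [0, 0, 0], "fingers": 0},
    {"dp": [-0.01, 0.012, 0], "delta_rot": [0, 0, 0], "fingers": 0},
    {"dp": [-0.005, 0.006, 0], "delta_rot": [0, 0, 0], "fingers": 0},
  ],
)

```text
t: 8.45
ee_pos: [0.5768, 0.2346, 0.0947]
eef_rot: [0.648, 0.762, -0.001, -0.001]
wrist_force: [-0.7, 0.2, -1.2]
finger_gap: 0.0452
gripper_force: 62.6
```

>>> send_rows(
  steps=[
    {"dp": [0, 0, 0], "delta_rot": [0, 0, -5], "fingers": 0},
    {"dp": [0, 0, 0], "delta_rot": [0, 0, -8], "fingers": 0},
    {"dp": [0, 0, 0], "delta_rot": [0, 0, -8.5], "fingers": 0},
    {"dp": [0, 0, 0], "delta_rot": [0, 0, -8.5], "fingers": 0},
    {"dp": [0, 0, 0], "delta_rot": [0, 0, -8.5], "fingers": 0},
    {"dp": [0, 0, 0], "delta_rot": [0, 0, -8.5], "fingers": 0},
    {"dp": [0, 0, 0], "delta_rot": [0, 0, -8.5], "fingers": 0},
    {"dp": [0, 0, 0], "delta_rot": [0, 0, -8.5], "fingers": 0},
    {"dp": [0, 0, 0], "delta_rot": [0, 0, -8], "fingers": 0},
    {"dp": [0, 0, 0], "delta_rot": [0, 0, -6], "fingers": 0},
    {"dp": [0, 0, 0], "delta_rot": [0, 0, -2.6], "fingers": 0},
    {"dp": [0, 0, 0], "delta_rot": [0, 0, 0], "fingers": 0},
  ],
)

```text
t: 9.65
ee_pos: [0.5752, 0.2364, 0.0955]
eef_rot: [-0.0, 1.0, -0.0, -0.001]
wrist_force: [-0.7, -1.2, -1.1]
finger_gap: 0.0449
gripper_force: 62.5
```

```bash
python3 - <<'E'
from h import *
im,K,d,V=cam('wrist');np.savez('w5.npz',im=im,K=K,d=d,V=V)
s=manip.read_state();p=s['ee_pos'];T=R.from_quat(s['eef_rot']);print(s['t'],p,T.as_matrix().round(4).tolist(),s['finger_gap'],s['q'].round(2))
q=proj([[.589+a,.125+b,.016] for a in(-.05,.05) for b in(-.033,.033)],K,d,V);print(q.round().tolist())
x0,y0=(q.min(0)-25).astype(int);x1,y1=(q.max(0)+25).astype(int);x0=max(x0,0);y0=max(y0,0)
A=cv2.resize(im[y0:y1,x0:x1,::-1],None,fx=3,fy=3,interpolation=cv2.INTER_CUBIC);print(x0,y0,A.shape);cv2.imwrite('pics/w5.png',A)
E
```

```text
9.7 [0.57536178 0.23639698 0.09562569] [[-1.0, 0.0003, -0.0012], [0.0003, 1.0, -0.0002], [0.0012, -0.0002, -1.0]] 0.045070172714269656 [ 0.27  0.13  1.71  0.    1.31 -1.3 ]
[[70.0, 145.0], [156.0, 145.0], [90.0, 260.0], [167.0, 261.0]]
44 119 (498, 441, 3)
```

```bash
python3 - <<'E'
from h import *
f=np.load('w5.npz');im=f['im'];A=cv2.resize(im[100:295,0:255,::-1],None,fx=3,fy=3,interpolation=cv2.INTER_CUBIC);cv2.imwrite('pics/w5.png',A)
E
```

View pics/w5.png

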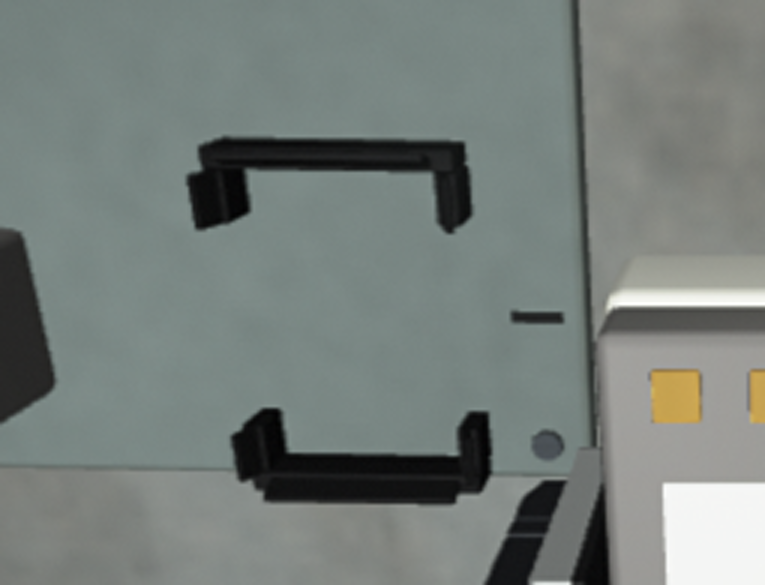

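This view shows the nest (walls near rows 140–170 and 455–500), the on-mark bar at (511–563,317), and the plate's edges at column ~583 and row ~470. I'll turn these into the nest pose.

```bash
python3 - <<'E'
from h import *
f=np.load('w5.npz');K,d,V=f['K'],f['d'],f['V'];g=cv2.cvtColor(f['im'],cv2.COLOR_RGB2GRAY)
b=lambda p,z: back([((x-1)/3,100+(y-1)/3) for x,y in p],K,d,V,z).round(4).tolist()
print('bar ends -> nest x',b([(511,317),(563,318)],.016))
print('plate +y edge -> nest y = y-.060',b([(575,20),(583,317),(589,440)],.016))
print('plate +x edge -> nest x = x-.050',b([(20,465),(180,468),(520,474)],.016))
print('inner +x wall floor -> x-.042',b([(330,455),(440,456)],.016))
print('inner -y faces floor -> y+.026',b([(248,214),(286,452)],.016))
print('outer tips: -x wall outer floor/top',b([(230,139),(440,143)],.028))
# predicted projection of nominal nest features
def pr(P): return ((proj(P,K,d,V)-[0,100])*3+1).round().tolist()
nx,ny=.589,.125
print(pr([[nx+.042,ny-.026,.016],[nx+.028,ny-.026,.016],[nx-.028,ny-.026,.016],[nx-.028,ny+.032,.016],[nx+.028,ny+.032,.016],[nx-.048,ny-.032,.016],[nx-.048,ny+.032,.016]]))
E
```

```text
bar ends -> nest x [[0.5883, 0.1649, 0.016], [0.5886, 0.1789, 0.016]]
plate +y edge -> nest y = y-.060 [[0.5103, 0.187, 0.016], [0.5883, 0.1843, 0.016], [0.6253, 0.1838, 0.016]]
plate +x edge -> nest x = x-.050 [[0.6336, 0.0203, 0.016], [0.6344, 0.0662, 0.016], [0.6361, 0.1635, 0.016]]
inner +x wall floor -> x-.042 [[0.6301, 0.1099, 0.016], [0.6304, 0.1412, 0.016]]
inner -y faces floor -> y+.026 [[0.5595, 0.0982, 0.016], [0.6292, 0.0975, 0.016]]
outer tips: -x wall outer floor/top [[0.5375, 0.1033, 0.028], [0.5385, 0.1546, 0.028]]
[[292.0, 458.0], [285.0, 413.0], [252.0, 219.0], [472.0, 219.0], [491.0, 413.0], [216.0, 144.0], [465.0, 144.0]]
```

>>> send_rows(
  steps=[
    {"dp": [-0.001, -0.012, 0], "delta_rot": [0, 0, 0], "fingers": 0},
    {"dp": [-0.003, -0.027, 0], "delta_rot": [0, 0, 0], "fingers": 0},
    {"dp": [-0.004, -0.034, 0], "delta_rot": [0, 0, 0], "fingers": 0},
    {"dp": [-0.003, -0.027, 0], "delta_rot": [0, 0, 0], "fingers": 0},
    {"dp": [-0.001, -0.012, 0], "delta_rot": [0, 0, 0.9], "fingers": 0},
    {"dp": [0, 0, 0.015], "delta_rot": [0, 0, 0], "fingers": 0},
    {"dp": [0, 0, 0.02], "delta_rot": [0, 0, 0], "fingers": 0},
    {"dp": [0, 0, 0.012], "delta_rot": [0, 0, 0], "fingers": 0},
    {"dp": [0, 0, 0.006], "delta_rot": [0, 0, 0], "fingers": 0},
    {"dp": [0, 0, 0], "delta_rot": [0, 0, 0], "fingers": 0},
    {"dp": [0, 0, 0], "delta_rot": [0, 0, 0], "fingers": 0},
  ],
)

```text
t: 10.8
ee_pos: [0.5886, 0.1245, 0.0436]
eef_rot: [0.008, 1.0, 0.0, 0.0]
wrist_force: [0.9, -0.2, -0.9]
finger_gap: 0.0452
gripper_force: 62.6
```

```bash
python3 - <<'E'
from h import *
P=[]
for i in range(6): P.append(manip.read_state()['ee_pos']); manip.read_camera('wrist')
s=manip.read_state();T=R.from_quat(s['eef_rot']).as_matrix();m=np.mean(P,0)
print(s['t'],np.round(P,4).tolist(),m,'yaw y',np.degrees(np.arctan2(T[1,1],T[0,1])),T[:,2].round(4)); D=np.array([.5876,.1242,m[2]])-m;print('tool shift',(T.T@D).round(4))
E
```

```text
11.1 [[0.5886, 0.1245, 0.0436], [0.5889, 0.1244, 0.0441], [0.589, 0.1244, 0.0443], [0.589, 0.1243, 0.0443], [0.5889, 0.1242, 0.0442], [0.5889, 0.1241, 0.0441]] [0.5888926  0.12431382 0.04408015] yaw y 89.08290547711218 [ 1.2e-03  1.0e-04 -1.0e+00]
tool shift [ 0.0013 -0.0001 -0.    ]
```

>>> send_rows(
  steps=[
    {"dp": [0.0006, 0, 0.01], "delta_rot": [0, 0, 0], "fingers": 0},
    {"dp": [0, 0, 0.015], "delta_rot": [0, 0, 0], "fingers": 0},
    {"dp": [0, 0, 0.012], "delta_rot": [0, 0, 0], "fingers": 0},
    {"dp": [0, 0, 0.008], "delta_rot": [0, 0, 0], "fingers": 0},
    {"dp": [0, 0, 0.005], "delta_rot": [0, 0, 0], "fingers": 0},
    {"dp": [0, 0, 0], "delta_rot": [0, 0, 0], "fingers": 0},
    {"dp": [0, 0, 0], "delta_rot": [0, 0, 0], "fingers": 0},
  ],
)

```text
t: 11.8
ee_pos: [0.5879, 0.124, -0.0066]
eef_rot: [0.008, 1.0, 0.0, 0.0]
wrist_force: [-0.5, 0.2, -1.3]
finger_gap: 0.0451
gripper_force: 62.6
```

>>> send_rows(
  steps=[
    {"dp": [0, 0, 0.003], "delta_rot": [0, 0, 0], "fingers": 0},
    {"dp": [0, 0, 0.003], "delta_rot": [0, 0, 0], "fingers": 0},
    {"dp": [0, 0, 0.002], "delta_rot": [0, 0, 0], "fingers": 0},
    {"dp": [0, 0, 0], "delta_rot": [0, 0, 0], "fingers": 0},
    {"dp": [0, 0, 0], "delta_rot": [0, 0, 0], "fingers": 0},
  ],
)

```text
t: 12.3
ee_pos: [0.5876, 0.124, -0.0148]
eef_rot: [0.008, 1.0, 0.0, -0.0]
wrist_force: [-0.1, 0.0, -0.9]
finger_gap: 0.0448
gripper_force: 62.6
```

>>> send_rows(
  steps=[
    {"dp": [0, 0, 0.001], "delta_rot": [0, 0, 0], "fingers": 0},
    {"dp": [0, 0, 0.001], "delta_rot": [0, 0, 0], "fingers": 0},
    {"dp": [0, 0, 0], "delta_rot": [0, 0, 0], "fingers": 0},
    {"dp": [0, 0, 0], "delta_rot": [0, 0, 0], "fingers": 0},
  ],
)

```text
t: 12.7
ee_pos: [0.5876, 0.124, -0.0168]
eef_rot: [0.008, 1.0, 0.0, -0.0]
wrist_force: [0.2, 0.1, -0.4]
finger_gap: 0.0452
gripper_force: 62.6
```

>>> send_rows(
  steps=[
    {"dp": [0, 0, 0.001], "delta_rot": [0, 0, 0], "fingers": 0},
    {"dp": [0, 0, 0], "delta_rot": [0, 0, 0], "fingers": 0},
    {"dp": [0, 0, 0], "delta_rot": [0, 0, 0], "fingers": 0},
  ],
)

```text
t: 13.0
ee_pos: [0.5878, 0.1241, -0.0171]
eef_rot: [0.008, 1.0, 0.0, 0.0]
wrist_force: [-3.2, -0.2, 5.3]
finger_gap: 0.0451
gripper_force: 63.1
```

>>> send_rows(
  steps=[
    {"dp": [0, 0, 0], "delta_rot": [0, 0, 0], "fingers": 0.6},
    {"dp": [0, 0, 0], "delta_rot": [0, 0, 0], "fingers": 0.7},
    {"dp": [0, 0, 0], "delta_rot": [0, 0, 0], "fingers": 0.85},
    {"dp": [0, 0, 0], "delta_rot": [0, 0, 0], "fingers": 0.85},
    {"dp": [0, 0, 0], "delta_rot": [0, 0, 0], "fingers": 0.85},
  ],
)

```text
t: 13.5
ee_pos: [0.5876, 0.124, -0.018]
eef_rot: [0.008, 1.0, -0.0, -0.0]
wrist_force: [-0.7, 0.1, -0.0]
finger_gap: 0.0726
gripper_force: 0.0
```

>>> send_rows(
  steps=[
    {"dp": [0, 0, -0.01], "delta_rot": [0, 0, 0], "fingers": 0.85},
    {"dp": [0, 0, -0.02], "delta_rot": [0, 0, 0], "fingers": 0.85},
    {"dp": [0, 0, -0.03], "delta_rot": [0, 0, 0], "fingers": 0.85},
    {"dp": [0, 0, -0.04], "delta_rot": [0, 0, 0], "fingers": 0.85},
    {"dp": [0, 0, -0.04], "delta_rot": [0, 0, 0], "fingers": 0.85},
    {"dp": [0, 0, -0.02], "delta_rot": [0, 0, 0], "fingers": 0.85},
    {"dp": [0, 0, -0.01], "delta_rot": [0, 0, 0], "fingers": 0.85},
    {"dp": [0, 0, 0], "delta_rot": [0, 0, 0], "fingers": 0.85},
  ],
)

```text
t: 14.3
ee_pos: [0.5886, 0.1241, 0.1543]
eef_rot: [0.008, 1.0, 0.0, 0.002]
wrist_force: [0.2, 0.7, 0.2]
finger_gap: 0.0725
gripper_force: 0.0
```

```bash
python3 - <<'E'
from h import *
im,K,d,V=cam('wrist');np.savez('w6.npz',im=im,K=K,d=d,V=V)
s=manip.read_state();print(s['t'],s['ee_pos'],s['finger_gap'],s['q'].round(2))
# module label (white) & contacts -> check flat pose at z=.048
g=cv2.cvtColor(im,cv2.COLOR_RGB2GRAY);m=(im.min(2)>225).astype(np.uint8)
n,l,st,ce=cv2.connectedComponentsWithStats(m)
for i in range(1,n):
    if st[i,4]>150:
        r=cv2.minAreaRect(np.argwhere(l==i)[:,::-1].astype(np.float32)); q=cv2.boxPoints(r)
        B=back(q,K,d,V,.048);print(ce[i].round(),st[i,4],B.mean(0).round(4),np.linalg.norm(B-np.roll(B,-1,0),axis=1).round(4))
h=cv2.cvtColor(im,cv2.COLOR_RGB2HSV);m=((h[...,1]>110)&(abs(h[...,0].astype(int)-20)<8)&(h[...,2]>120)).astype(np.uint8)
n,l,st,ce=cv2.connectedComponentsWithStats(m)
for i in range(1,n):
    if st[i,4]>40: print('brass',ce[i].round(1),st[i,4],back([ce[i]],K,d,V,.049)[0].round(4))
E
```

```text
14.35 [0.58756475 0.12400042 0.15223351] 0.07262757278852605 [ 0.08  0.02  1.71 -0.    1.4  -1.47]
[257. 177.] 1290 [0.5867 0.1231 0.048 ] [0.0273 0.0353 0.0284 0.0353]
[479. 201.] 459 [0.6116 0.3217 0.048 ] [0.0151 0.0283 0.0156 0.0282]
[187. 321.] 1030 [0.7385 0.0494 0.048 ] [0.061  0.0331 0.0619 0.035 ]
[280. 317.] 155 [0.7333 0.1437 0.048 ] [0.0156 0.012  0.0158 0.0121]
brass [243.3 143.4] 51 [0.5562 0.1121 0.049 ]
brass [257.5 143.5] 48 [0.5565 0.1241 0.049 ]
brass [271.6 143.5] 48 [0.5567 0.1359 0.049 ]
brass [499.3 183.1] 44 [0.5946 0.3354 0.049 ]
brass [500.6 194.6] 42 [0.6053 0.3388 0.049 ]
brass [501.7 205.9] 42 [0.6161 0.3422 0.049 ]
brass [244.4 210.1] 41 [0.6163 0.1114 0.049 ]
brass [257.5 210. ] 42 [0.6164 0.1231 0.049 ]
brass [270.5 210. ] 42 [0.6166 0.1347 0.049 ]
brass [176.7 320.9] 93 [0.7358 0.0392 0.049 ]
```

```bash
python3 - <<'E'
from h import *
for fn,z,c0 in (('w1.npz',.033,(.43,.32)),('w2.npz',.033,(.43,.32)),('w6.npz',.049,(.587,.124))):
    f=np.load(fn);im,K,d,V=f['im'],f['K'],f['d'],f['V']
    h=cv2.cvtColor(im,cv2.COLOR_RGB2HSV);m=((h[...,1]>90)&(abs(h[...,0].astype(int)-20)<8)&(h[...,2]>110)).astype(np.uint8)
    n,l,st,ce=cv2.connectedComponentsWithStats(m)
    w=[i for i in range(1,n) if st[i,4]>25]
    B=back([ce[i] for i in w],K,d,V,z);B=B[np.hypot(*(B[:,:2]-c0).T)<.05]
    if len(B)!=6: print(fn,len(B));continue
    D=B-B.mean(0);a=np.linalg.svd(D)[2][0];t=D@a;E=[B[t>0],B[t<0]]
    sp=[max(np.linalg.norm(x-y) for x in e for y in e) for e in E]
    print(fn,'ends',[(e.mean(0).round(4).tolist(),round(s,4)) for e,s in zip(E,sp)],'len',np.linalg.norm(E[0].mean(0)-E[1].mean(0)).round(4),B.mean(0).round(4))
E
```

```text
w1.npz ends [([0.435, 0.2904, 0.033], np.float64(0.0238)), ([0.4254, 0.3494, 0.033], np.float64(0.0241))] len 0.0598 [0.4302 0.3199 0.033 ]
w2.npz ends [([0.4253, 0.3497, 0.033], np.float64(0.0241)), ([0.4351, 0.2908, 0.033], np.float64(0.0237))] len 0.0597 [0.4302 0.3203 0.033 ]
w6.npz ends [([0.6164, 0.123, 0.049], np.float64(0.024)), ([0.5564, 0.124, 0.049], np.float64(0.0242))] len 0.0599 [0.5864 0.1235 0.049 ]
```

The contact pattern matches that of the module lying flat on the bench, so it is seated flat. Next is the handle, whose axis I put at (0.587, 0.014).

>>> send_rows(
  steps=[
    {"dp": [0, -0.012, 0], "delta_rot": [0, 0, 0], "fingers": 1},
    {"dp": [0, -0.025, 0], "delta_rot": [0, 0, 0], "fingers": 1},
    {"dp": [0, -0.035, 0], "delta_rot": [0, 0, 0], "fingers": 1},
    {"dp": [0, -0.025, 0], "delta_rot": [0, 0, 0], "fingers": 1},
    {"dp": [0, -0.013, 0], "delta_rot": [0, 0, 0], "fingers": 1},
    {"dp": [0, 0, 0], "delta_rot": [0, 0, 0], "fingers": 1},
    {"dp": [0, 0, 0], "delta_rot": [0, 0, 0], "fingers": 1},
  ],
)

```text
t: 15.05
ee_pos: [0.5854, 0.0143, 0.1513]
eef_rot: [0.008, 1.0, 0.0, -0.001]
wrist_force: [0.2, 0.5, -0.2]
finger_gap: 0.0852
gripper_force: 0.0
```

```bash
python3 - <<'E'
from h import *
P=[];
for i in range(4): P.append(manip.read_state()['ee_pos']); c=cam('wrist')
s=manip.read_state();T=R.from_quat(s['eef_rot']).as_matrix();m=np.mean(P,0);print(s['t'],m,T[:,1].round(4),s['q'].round(2))
im,K,d,V=c;np.savez('w7.npz',im=im,K=K,d=d,V=V)
# bar top predicted corners, then dark extent across rows of the bar
a=[.5868,.0142]
print(proj([[a[0]+x,a[1]+y,.101] for x in(-.038,.038) for y in(-.008,.008)],K,d,V).round(1).tolist())
g=cv2.cvtColor(im,cv2.COLOR_RGB2GRAY)
q=proj([[a[0]+x,a[1],.101] for x in(-.03,-.02,.0)],K,d,V)
for u,v in q: 
    u,v=int(u),int(v); print(v,u-30,g[v,u-30:u+30].tolist())
E
```

```text
15.25 [0.5855991  0.01474903 0.15164897] [1.460e-02 9.999e-01 2.000e-04] [-0.1  -0.01  1.75  0.    1.4  -1.66]
[[244.7, 151.6], [268.1, 151.3], [247.4, 250.9], [268.6, 250.6]]
162 226 [145, 145, 146, 144, 113, 120, 135, 125, 98, 92, 93, 93, 91, 91, 125, 162, 169, 165, 143, 161, 172, 95, 45, 41, 45, 46, 48, 50, 46, 74, 213, 250, 250, 251, 235, 115, 48, 45, 47, 45, 44, 43, 40, 68, 156, 146, 158, 162, 163, 160, 122, 95, 93, 94, 94, 91, 94, 124, 129, 114]
176 226 [147, 147, 147, 145, 124, 110, 129, 145, 160, 168, 166, 149, 182, 188, 122, 88, 88, 68, 44, 39, 44, 40, 37, 39, 41, 44, 44, 47, 44, 73, 213, 250, 250, 253, 198, 84, 43, 44, 43, 43, 42, 41, 39, 40, 44, 40, 48, 86, 92, 79, 122, 178, 170, 136, 153, 160, 151, 139, 127, 96]
203 227 [146, 148, 147, 147, 141, 127, 134, 124, 98, 89, 90, 89, 87, 108, 156, 168, 167, 168, 166, 158, 87, 38, 34, 36, 39, 41, 43, 45, 45, 45, 43, 43, 43, 40, 41, 39, 39, 39, 38, 36, 35, 38, 85, 146, 160, 161, 159, 158, 131, 100, 91, 90, 89, 91, 104, 132, 128, 108, 139, 148]
```

>>> send_rows(
  steps=[
    {"dp": [-0.001, 0, 0.015], "delta_rot": [0, 0, 0], "fingers": 1},
    {"dp": [0, 0, 0.03], "delta_rot": [0, 0, 0], "fingers": 1},
    {"dp": [0, 0, 0.035], "delta_rot": [0, 0, 0], "fingers": 1},
    {"dp": [0, 0, 0.025], "delta_rot": [0, 0, 0], "fingers": 1},
    {"dp": [0, 0, 0.012], "delta_rot": [0, 0, 0], "fingers": 1},
    {"dp": [0, 0, 0.003], "delta_rot": [0, 0, 0], "fingers": 1},
    {"dp": [0, 0, 0], "delta_rot": [0, 0, 0], "fingers": 0.6},
    {"dp": [0, 0, 0], "delta_rot": [0, 0, 0], "fingers": 0.4},
    {"dp": [0, 0, 0], "delta_rot": [0, 0, 0], "fingers": 0.25},
    {"dp": [0, 0, 0], "delta_rot": [0, 0, 0], "fingers": 0.25},
    {"dp": [0, 0, 0], "delta_rot": [0, 0, 0], "fingers": 0.25},
  ],
)

```text
t: 16.35
ee_pos: [0.5874, 0.0139, 0.033]
eef_rot: [0.008, 1.0, -0.0, 0.001]
wrist_force: [0.1, -0.0, 0.5]
finger_gap: 0.0213
gripper_force: 0.0
```

>>> send_rows(
  steps=[
    {"dp": [0, 0, 0], "delta_rot": [0, 0, 4], "fingers": 0.24},
    {"dp": [0, 0, 0], "delta_rot": [0, 0, 5], "fingers": 0.24},
    {"dp": [0, 0, 0], "delta_rot": [0, 0, 5], "fingers": 0.24},
    {"dp": [0, 0, 0], "delta_rot": [0, 0, 5], "fingers": 0.24},
    {"dp": [0, 0, 0], "delta_rot": [0, 0, 5], "fingers": 0.24},
    {"dp": [0, 0, 0], "delta_rot": [0, 0, 0], "fingers": 0.24},
  ],
)

```text
t: 16.95
ee_pos: [0.5863, 0.0154, 0.0324]
eef_rot: [0.216, 0.976, 0.001, -0.001]
wrist_force: [-2.0, 4.1, 3.1]
finger_gap: 0.0206
gripper_force: 5.0
```

```bash
python3 - <<'E'
from bench import manip
s=manip.read_state();print(s['wrist_force'].round(2),s['torque'].round(3),s['finger_gap'],s['q'].round(2))
E
```

```text
[-2.04  4.09  3.14] [0.737 0.373 0.124] 0.020559204182595454 [-0.1   0.12  1.83  0.    1.2  -1.24]
```

>>> send_rows(
  steps=[
    {"dp": [0, 0, 0], "delta_rot": [0, 0, 6], "fingers": 0.24},
    {"dp": [0, 0, 0], "delta_rot": [0, 0, 7], "fingers": 0.24},
    {"dp": [0, 0, 0], "delta_rot": [0, 0, 7], "fingers": 0.24},
    {"dp": [0, 0, 0], "delta_rot": [0, 0, 7], "fingers": 0.24},
    {"dp": [0, 0, 0], "delta_rot": [0, 0, 7], "fingers": 0.24},
    {"dp": [0, 0, 0], "delta_rot": [0, 0, 7], "fingers": 0.24},
    {"dp": [0, 0, 0], "delta_rot": [0, 0, 7], "fingers": 0.24},
    {"dp": [0, 0, 0], "delta_rot": [0, 0, 7], "fingers": 0.24},
    {"dp": [0, 0, 0], "delta_rot": [0, 0, 7], "fingers": 0.24},
    {"dp": [0, 0, 0], "delta_rot": [0, 0, 4], "fingers": 0.24},
    {"dp": [0, 0, 0], "delta_rot": [0, 0, 0], "fingers": 0.24},
  ],
)

```text
t: 18.05
ee_pos: [0.587, 0.0138, 0.0324]
eef_rot: [0.712, 0.702, 0.0, 0.0]
wrist_force: [-0.1, 0.4, -0.6]
finger_gap: 0.0203
gripper_force: 0.0
```

```bash
python3 - <<'E'
from bench import manip
s=manip.read_state();print(s['wrist_force'].round(2),s['torque'].round(3),s['finger_gap'],s['gripper_force'],s['q'].round(2))
E
```

```text
[-0.15  0.38 -0.55] [-0.024  0.059 -0.057] 0.02034727149177712 0.0 [-0.1   0.12  1.83 -0.    1.19 -0.09]
```

>>> send_rows(
  steps=[
    {"dp": [0, 0, 0], "delta_rot": [0, 0, 0], "fingers": 0.6},
    {"dp": [0, 0, 0], "delta_rot": [0, 0, 0], "fingers": 0.8},
    {"dp": [0, 0, 0], "delta_rot": [0, 0, 0], "fingers": 0.8},
    {"dp": [0, 0, -0.015], "delta_rot": [0, 0, 0], "fingers": 0.8},
    {"dp": [0, 0, -0.03], "delta_rot": [0, 0, 0], "fingers": 0.8},
    {"dp": [0, 0, -0.04], "delta_rot": [0, 0, 0], "fingers": 0.8},
    {"dp": [0, 0, -0.04], "delta_rot": [0, 0, 0], "fingers": 0.8},
    {"dp": [0, 0, -0.02], "delta_rot": [0, 0, 0], "fingers": 0.8},
    {"dp": [0, 0, 0], "delta_rot": [0, 0, 0], "fingers": 0.8},
    {"dp": [0, 0, 0], "delta_rot": [0, 0, 0], "fingers": 0.8},
  ],
)

```text
t: 19.05
ee_pos: [0.587, 0.014, 0.178]
eef_rot: [0.713, 0.702, 0.0, 0.0]
wrist_force: [0.1, -0.3, -0.6]
finger_gap: 0.0681
gripper_force: 0.0
```

```bash
python3 - <<'E'
from h import *
im,K,d,V=cam('wrist');s=manip.read_state();print(s['t'],s['ee_pos'])
ax=np.array([.587,.0146]);
def arm(th,r,w,z): # arm direction at world yaw
    u=np.array([np.cos(th),np.sin(th)]);n=np.array([-u[1],u[0]]);return [*(ax+r*u+w*n),z]
g=cv2.cvtColor(im,cv2.COLOR_RGB2GRAY)
# cross profiles of the arm at radii, world-perpendicular coordinate
for r in(.06,.075,.09,.1):
    w=np.arange(-.03,.0301,.002);q=proj([arm(np.radians(89.1),r,x,.063) for x in w],K,d,V)
    print(r,[tuple(im[int(round(v)),int(round(u))].tolist()) if 0<=v<384 and 0<=u<512 else None for u,v in q][::2])
h=cv2.cvtColor(im,cv2.COLOR_RGB2HSV);m=((h[...,1]>90)&(abs(h[...,0].astype(int)-20)<8)&(h[...,2]>110)).astype(np.uint8)
n,l,st,ce=cv2.connectedComponentsWithStats(m)
for i in range(1,n):
    if st[i,4]>25: print('brass',st[i,4],back([ce[i]],K,d,V,.049)[0].round(4))
E
```

```text
19.1 [0.58619555 0.01409815 0.17635125]
0.06 [(136, 150, 147), (137, 150, 147), (137, 151, 148), (138, 152, 149), (137, 151, 148), (120, 126, 124), (185, 189, 190), (178, 182, 183), (181, 185, 185), (179, 182, 184), (185, 188, 189), (138, 152, 149), (136, 150, 147), (136, 151, 147), (136, 150, 147), (136, 150, 147)]
0.075 [(135, 148, 144), (136, 150, 147), (135, 149, 146), (136, 150, 147), (136, 149, 146), (133, 145, 141), (185, 188, 189), (178, 181, 181), (181, 184, 186), (180, 183, 183), (184, 187, 188), (138, 152, 148), (138, 151, 147), (136, 150, 146), (136, 149, 146), (134, 147, 144)]
0.09 [(163, 163, 160), (164, 163, 160), (164, 164, 161), (164, 164, 161), (165, 165, 162), (160, 159, 156), (184, 188, 188), (177, 180, 181), (181, 184, 185), (181, 184, 184), (186, 189, 189), (167, 167, 164), (168, 168, 164), (168, 168, 165), (168, 168, 165), (168, 168, 164)]
0.1 [(162, 161, 157), (161, 160, 159), (164, 164, 161), (164, 165, 161), (246, 247, 246), (214, 217, 213), (183, 186, 187), (176, 179, 180), (180, 182, 183), (178, 181, 182), (184, 187, 187), (246, 247, 246), (245, 246, 244), (168, 168, 164), (168, 167, 164), (166, 165, 163)]
brass 67 [0.5572 0.1356 0.049 ]
brass 63 [0.6169 0.1348 0.049 ]
brass 56 [0.5571 0.1238 0.049 ]
brass 56 [0.617  0.1228 0.049 ]
brass 52 [0.5569 0.1121 0.049 ]
brass 56 [0.6163 0.1112 0.049 ]
brass 618 [0.8192 0.0027 0.049 ]
brass 1457 [ 0.3969 -0.0563  0.049 ]
brass 475 [ 0.8078 -0.0577  0.049 ]
```

The arm lies centred over the nest along the on direction, the module has not moved, and the gripper is clear, so I'm handing in.

```bash
python3 -c "
from bench import manip
print(manip.sign_off())"
```

```text
the job is handed in; nothing more can be done
None
```

The medium module is seated flat in the nest and was released while the handle was off. The handle is now turned fully on over it, and the job was handed in at about 19 s; on the first grasp try the fingers shut just above the module without moving it, because the fingertips sit about 40 mm behind the reported TCP.

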